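# Open the code bolt of the snack tin

### The job

The snack tin by the fridge is locked with a code bolt: turn its left dial to 3 first, then turn the right dial back anticlockwise to 7. The right dial is worn and lets go only somewhere past its 7, before it gets to 6, so turn it on slowly past the mark and stop as soon as the bolt jumps forward, never forcing a dial or the bolt; then draw the bolt by its orange knob fully open and let go, leaving everything around undisturbed.

Things in the scene. Friction and masses are not known exactly. Their poses are not given: they have to be found in the camera images.
- snack_tin: Code-locked snack tin, blue with a white lid, 236 x 256 x 85 mm high, fixed. Origin: centre of its underside; +x to its far side, +y to its left, +z up. On the lid two dials, their axes upright, 20 mm to +x of the origin and 65 mm to +y (left) and -y (right); between them a flat steel bolt bar along x, 16 mm wide, 7 mm high, running into a dark keeper (19 mm high) on the far edge.
- dial_left_grip (a point): Point on the left dial's axis, 30 mm above the lid, at the height to grip. The dial: round grey grip 38 mm in diameter, 6 to 42 mm above the lid, on an aluminium flange 52 mm wide, 6 mm high; a red pointer stripe on its top and flange.
- dial_left (a joint): Angle of the left dial's pointer, rad, growing clockwise seen from above, 0 at mark 0; number n lies at n x 0.628 (3 is 1.885). It turns easily (0.08 N m). Its gate lets the bolt pass within about 0.1 rad of 3. Starts between marks 0 and 3.
- dial_right_grip (a point): Point on the right dial's axis, 30 mm above the lid; dial as the left one. Round each dial ten fixed marks without numerals, 36 degrees apart, on a black disc: 0 is the long red mark on the tin's far (+x) side, numbers grow clockwise seen from above, 5 is the longer yellow mark.
- dial_right (a joint): Pointer angle as for the left dial; 7 is nominally 4.398. Worn: its gate, about 0.13 rad wide, is centred 0.16 to 0.64 rad past 7 (below 4.398). Starts between 7 and 9: turn it anticlockwise. At the gate (left dial at 3) the bolt springs in and catches the dial: up to 0.13 rad of free play, then a springy stop, about 6 N m per rad (0.07 rad past it, 0.42 N m, is 15 N on the pins).
- bolt (a joint): Travel of the bolt, m, towards the tin's front (its -x): 0 locked, about 0.007 when sprung into both gates, 0.032 fully open at its stop. A 5 N spring presses it open for the first 7 mm only; past that it slides against 1.5 N of friction (and some drag if pulled fast) and stays where it is left.
- bolt_knob (a point): Point on the axis of the bolt's orange upright knob, 24 mm above the lid, at the height to grip. The knob is 20 mm in diameter, from 7 to 41 mm above the lid; when locked it stands 75 mm to -x of the tin's origin, and it travels with the bolt.
- fence: The bolt's two hidden pins under the lid, one at each dial's ring (28 mm radius), out of reach; they move with the bolt and can pass a ring only through its gate. Forcing a dial or the locked bolt raises the force on them.
- alu_cup: Brushed aluminium cup, 72 mm wide, 85 mm high, on the counter to the left; origin under its centre. Leave alone.
- chopstick_case: Red plastic chopstick case, 235 x 34 x 22 mm, lying on the counter to the left of the snack tin; origin under its centre. Leave alone.
- spice_jar: Amber jar, 48 mm wide, 100 mm high, on the counter to the right; origin under its centre. Leave alone.
- soup_spoon: Steel spoon, 190 mm long, lying on the counter to the right. Leave alone.
- fridge_magnet: Yellow round magnet, 30 mm wide, 10 mm high, lying on the snack tin's lid in its near left corner. Leave alone.

How it is judged:
On the way, in this order (a step that is already met when the one before it is completed fails the run):
1. the left dial stands at 3 (within 0.15 rad) (value of joint dial_left between 1.735 and 2.035 rad), for 0.2 s.
2. both dials are on the code and the bolt has sprung at least 4.5 mm forward (value of joint bolt above 0.0045 m), for 0.2 s.
At the end, for the whole second after the job is handed in: The bolt is drawn at least 28 mm of its 32 mm and rests there (value of joint bolt above 0.028 m and velocity of joint bolt below 0.01 m/s); the robot touches nothing.
It fails at once if a dial or the locked bolt is forced: more than 15 N on the bolt's pins (contact force between fence and anything else above 15 N).
It fails at once if the cup, chopstick case, jar or spoon is moved by more than 20 mm (distance of any of alu_cup, chopstick_case, spice_jar, soup_spoon from where it was at the start of the episode above 0.02 m).
It fails at once if the fridge magnet on the lid is moved by more than 10 mm (distance of fridge_magnet from where it was at the start of the episode above 0.01 m).
It also fails if it takes over 53 s, if anything falls off the work surface, if the arm or the gripper's body presses on something with over 40 N, if the wrist force passes 120 N, or if a joint passes its speed limit or range.

### The arm

A 6-joint arm with a two-finger parallel gripper is mounted at the origin on the work surface. World frame = base frame: x ahead of the robot, y to its left, z up, the work surface at z = 0. Lengths are in m, angles in rad, forces in N, time in s.
With the tool pointing down it reaches from about 0.225 to 0.725 m from the base axis. Payload 3.1 kg.
Tool frame: the origin (TCP) lies at the very end of the fingers, on their centre line; the grasp point (between the pads) lies 19 mm behind it; z points along the fingers, y is the line along which they close (so a half turn about z gives the same grasp; the last joint's range is limited). The gripper opens to 85 mm and grips with 20 to 120 N. Pads are 22 mm wide; open, the fingers measure 114 mm over their backs; the gripper's body (76 mm by 85 mm) begins 54 mm behind the grasp point. The pads swing forward as they close: fully open they stand 13 mm farther back than shut.
Start: joints at [-1.462, 0.048, 0.099, 1.622, 0, 1.443], TCP at [0.123, -0.51, 0.231] pointing down, gripper open.
Joint ranges: [-2.91, 2.91], [-0.99, 1.94], [-1.21, 1.42], [-2.12, 2.29], [-1.49, 1.47], [-3.14, 3.14]. Speed limits (rad/s): [2.79, 2.79, 3.14, 3.14, 3.14, 3.14].

### API

Orientations are given as a 3x3 rotation matrix whose columns are the frame's x, y, z axes.
In Python, from bench import robot gives the robot as it stands.
- The arm moves only by the tool jog_arm, never from a script. Its argument "plan" is a list of rows, each an object with "slide": the shift along the world's x, y, z in m, a list of three; "twist": the turn, a rotation vector about the world's x, y, z in degrees, a list of three. A call has 1 to 12 rows; each row is the pose to reach, as a shift and turn from the pose commanded when the call began; what a row does not reach only later rows make up. A row lasts 1/10 s, in which the tool goes at most 50 mm and 8.59 degrees, less where a joint would pass 70% of its speed; a pose out of reach is approached as far as the arm can. A call with a gripper value outside its range is refused whole. "grip" is the opening, from 0 (shut) to 1 (fully open), set as the call begins (left out, the last holds). The fingers move at their own pace and stop on an object; "force" is the grip in N (left out, the last holds). Time passes only in rows, so rows that repeat a pose let the fingers close. It gives the time, the measured TCP pose, the force, the opening and the grip force at its end, in the units of the state.
- robot.observe(): the state, without advancing time (a new reading comes with each control period).
- robot.capture(name): name is "scene" or "top"; returns a dict with "img" (420x560x3 uint8, red, green, blue), "fx", "fy", "cx", "cy" (pixels), "R" (3x3) and "t" (3): a world point X has camera coordinates R X + t. Camera axes: x right, y down, z forward; pixel columns grow to the right and rows downward; lengths in m; the calibration is good to about 2 mm. A picture is of the moment at which its call begins. There is no depth.
- robot.hand_in(): hands the job in; it is judged then, once.
Trained networks look in a picture, given as the dict that the camera call returned (one of the last four; its "shot" number tells which), for a name from the list of things; names that differ only in an ending like _2 or _b are one class to them, and where a whole thing is asked for, a point or a joint stands for the part that bears it (a point fixed in the world has none). Each returns a list of dicts, best first, with "score" (0 to 1); they miss things now and then, are a little off and sometimes report something else, mostly with a low value. They report only what shows in the picture. A call takes as long as a camera call.
- robot.cut_out(picture, label): "mask" (420x560 bool, what is visible of it) and "uv" ([column, row] in pixels, amid what is visible of it).
The state is a dict: "time": time; "q": joint angles; "joint_vel": joint speeds; "joint_efforts": joint torques, N m; "tcp_pos": TCP position; "tcp_rot": TCP orientation; "force": force on the tool from outside, world axes, zero at the start; "torque": the same for the moment, N m; "width": opening from 0.0 (shut) to 1.0 (fully open); "finger_force": force on a finger pad.
Only numpy, scipy, OpenCV 4.12 (cv2) and the standard library are available. Lean on these libraries where they do the work, as an engineer would, in place of code of your own. Each camera call takes 0.05 s, during which the arm holds its last target. There are 200 camera calls.

## Working session

There is one attempt and no reset: what is moved stays moved. The work goes in short steps, Python scripts to look and compute and a tool call to move; the robot and the scene stay as the last step left them, time stands still between calls to the robot, and variables do not carry over. Pictures are saved under pics/ and viewed, at most 10 in all, crops included, and the job is handed in when it is done.

Besides the shell and the picture viewer there is one more tool, called after "Call:" as name(argument=value, ...), one argument or row to a line, values as JSON. jog_arm: Moves the arm, as the interface text tells. Its arguments: {"type":"object","properties":{"plan":{"type":"array"},"grip":{"type":"number"},"force":{"type":"number"}},"required":["plan"]}

```bash
mkdir -p pics; cat > h.py <<'E'
import numpy as np, cv2
from bench import robot
def ray(c,uv,z):
    R=np.array(c["R"]);t=np.array(c["t"]);o=-R.T@t
    d=R.T@np.array([(uv[0]-c["cx"])/c["fx"],(uv[1]-c["cy"])/c["fy"],1.])
    return o+d*(z-o[2])/d[2]
def proj(c,X):
    p=np.array(c["R"])@np.array(X)+np.array(c["t"]);return np.array([c["fx"]*p[0]/p[2]+c["cx"],c["fy"]*p[1]/p[2]+c["cy"]])
def save(c,n,crop=None,s=1):
    im=c["img"][:,:,::-1]
    if crop: im=im[crop[1]:crop[3],crop[0]:crop[2]]
    cv2.imwrite("pics/"+n,cv2.resize(im,None,fx=s,fy=s,interpolation=cv2.INTER_CUBIC))
E
python3 - <<'E'
from h import *
c=robot.capture("top");save(c,"top0.png")
d=robot.capture("scene");save(d,"sc0.png")
np.set_printoptions(precision=4,suppress=True)
for k in (c,d):
    print(k["fx"],-np.array(k["R"]).T@np.array(k["t"]),np.array(k["R"]).tolist())
    for l,z in [("snack_tin",.085),("dial_left",.127),("dial_right",.127),("bolt_knob",.126),("fridge_magnet",.095)]:
        for r in robot.cut_out(k,l)[:2]: print(l,r["score"],r["uv"],r["mask"].sum(),ray(k,r["uv"],z))
print(robot.observe())
E
```

```text
403.33271482898675 [ 0.3975 -0.0083  1.0889] [[-0.013141993689939001, -0.9999087135833579, 0.0031388695302368027], [-0.9904853226263876, 0.012587945618997398, -0.13704148746563727], [0.13698946552036348, -0.004910002562871999, -0.9905603354724425]]
snack_tin 0.58 [291.1, 182.7] 9033 [ 0.6056 -0.065   0.085 ]
dial_left 0.51 [263.0, 176.1] 279 [0.6141 0.0055 0.127 ]
dial_right 0.72 [311.6, 170.4] 323 [ 0.6268 -0.1133  0.127 ]
bolt_knob 0.96 [288.9, 175.0] 506 [ 0.6163 -0.0577  0.126 ]
fridge_magnet 0.56 [250.0, 218.8] 103 [0.5136 0.0393 0.095 ]
416.14478413145684 [ 0.9513 -0.6228  1.2039] [[0.832158880945957, 0.5545137401957232, -0.005109676792369044], [0.4635114692772564, -0.7005909257790958, -0.5425214028629919], [-0.3044153654321861, 0.4490956096981353, -0.8400264392497709]]
snack_tin 0.81 [294.5, 230.8] 6096 [ 0.6276 -0.0774  0.085 ]
snack_tin 0.3 [374.7, 147.1] 452 [0.6801 0.3628 0.085 ]
dial_left 0.66 [310.6, 211.0] 241 [ 0.6432 -0.0123  0.127 ]
dial_left 0.37 [374.6, 148.8] 477 [0.6934 0.3188 0.127 ]
dial_right 0.56 [286.7, 239.7] 229 [ 0.6368 -0.1357  0.127 ]
bolt_knob 0.7 [290.6, 222.3] 416 [ 0.6138 -0.0792  0.126 ]
fridge_magnet 0.38 [285.0, 193.2] 36 [0.5292 0.0182 0.095 ]
{'time': 0.6, 'q': array([-1.4618,  0.0479,  0.0992,  1.622 , -0.    ,  1.443 ]), 'joint_vel': array([-0.0019, -0.0014,  0.001 , -0.0001, -0.0002, -0.0014]), 'joint_efforts': array([ -0.0006, -33.8358,  31.9939,   0.0009,  -0.0002,   0.    ]), 'tcp_pos': array([ 0.1231, -0.5104,  0.2313]), 'tcp_rot': array([[ 0.9721,  0.2346,  0.    ],
       [ 0.2346, -0.9721, -0.0001],
       [-0.    ,  0.0001, -1.    ]]), 'force': array([ 0.1074, -0.5523,  0.7589]), 'torque': array([ 0.0119, -0.0137, -0.026 ]), 'finger_force': 0.0, 'width': 0.9999241991041155}
```

```bash
python3 - <<'E'
import cv2
a=cv2.imread("pics/top0.png")[110:250,215:365];cv2.imwrite("pics/a.png",cv2.resize(a,None,fx=4,fy=4,interpolation=cv2.INTER_CUBIC))
E
```

```text
(no output)
```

View pics/top0.png

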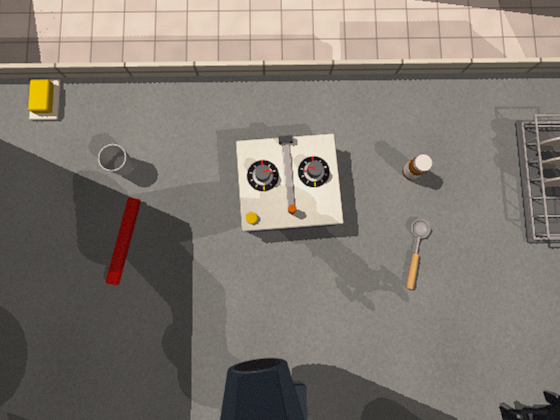

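View pics/a.png

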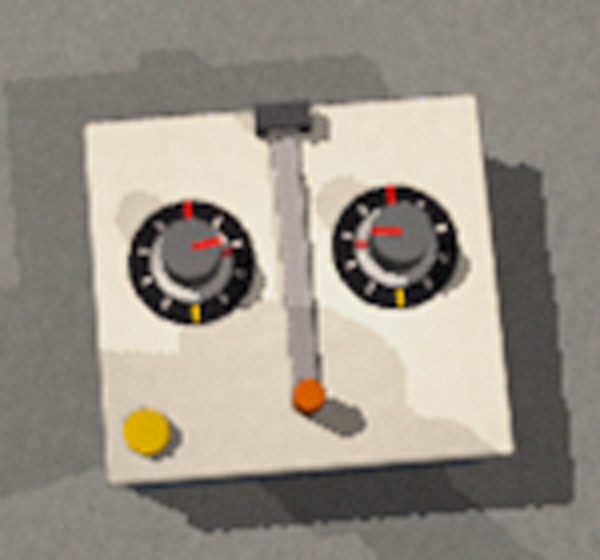

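View pics/sc0.png

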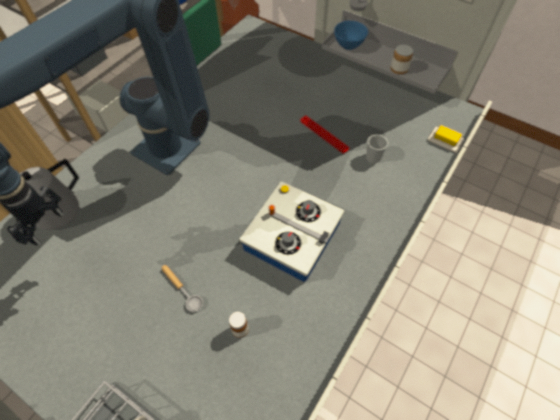

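The top view shows the tin with its far side up: left dial disc at crop (191,263) with its pointer at about mark 2, right disc at (396,245) with its pointer at about 7.5, orange knob at (309,395) and magnet at (147,431). Next I fit the tin pose and the pointer angles.

```bash
cat >> h.py <<'E'
from scipy.optimize import least_squares
def T(p,X): # tin->world
    c,s=np.cos(p[2]),np.sin(p[2]);X=np.array(X,float);return np.array([p[0]+c*X[0]-s*X[1],p[1]+s*X[0]+c*X[1],X[2]])
def red(c):
    i=c["img"].astype(int);return np.clip(i[:,:,0]-np.maximum(i[:,:,1],i[:,:,2])-35,0,150)
def patch(c,p,side,z=.127,n=101,r=.04):
    """rectified patch in tin frame at height z: rows = far->near, cols = left->right"""
    g=np.linspace(-r,r,n);M=np.zeros((n,n,2),np.float32)
    for a in range(n):
        for b in range(n): M[a,b]=proj(c,T(p,[.02-g[a],side*.065-g[b],z]))
    return cv2.remap(c["img"],M,None,cv2.INTER_CUBIC)
E
python3 - <<'E'
from h import *
np.set_printoptions(precision=4,suppress=True)
c=robot.capture("top");d=robot.capture("scene")
q=lambda u,v:np.array([215+u/4-.375,110+v/4-.375])
obs=[((.118,.128,.085),q(85,124)),((.118,-.128,.085),q(474,96)),((-.118,-.128,.085),q(513,454)),((-.118,.128,.085),q(107,482)),
((.02,.065,.086),q(191,263)),((.02,-.065,.086),q(396,245)),((-.075,0,.126),q(309,395))]
f=lambda p:np.concatenate([proj(c,T(p,X))-u for X,u in obs])
r=least_squares(f,[.6,-.065,0]);p=r.x;print(p,r.fun.reshape(-1,2))
rows=[]
for k in (c,d):
    row=[]
    for s in (1,-1):
        for z in (.127,.086): row.append(cv2.resize(patch(k,p,s,z),(200,200)))
    rows.append(np.hstack(row))
cv2.imwrite("pics/rect.png",np.vstack(rows)[:,:,::-1])
np.save("p.npy",p)
for s in (1,-1): print(T(p,[.02,s*.065,.115]))
print(T(p,[-.075,0,.109]))
E
```

```text
[ 0.6098 -0.0583  0.0625] [[-0.7077 -0.6927]
 [ 1.0081 -0.8387]
 [ 0.3944  0.3465]
 [-0.2074  1.0319]
 [-0.0371 -0.1614]
 [-0.3327  0.5959]
 [-0.1056 -0.3856]]
[0.6257 0.0078 0.115 ]
[ 0.6338 -0.122   0.115 ]
[ 0.5349 -0.063   0.109 ]
```

View pics/rect.png

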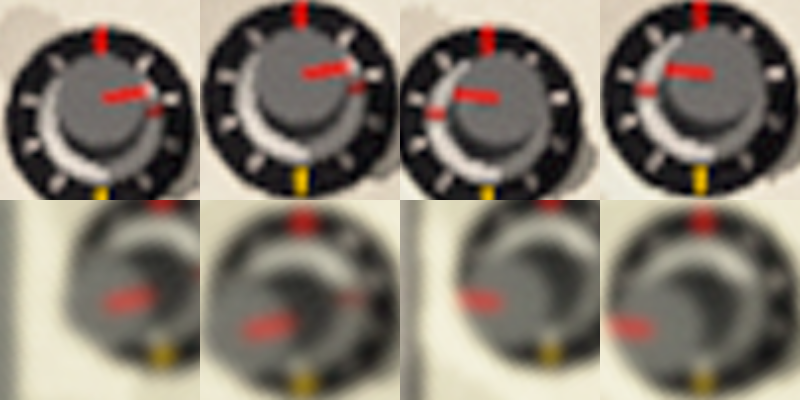

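Fit residuals are within 1 px. Pointers read left at about 81° (1.41 rad) and right at about 276.5° (4.83 rad). I'm going above the left dial with the fingers closing along the tin's x.

Call:
jog_arm(
  plan=[
    {"slide": [0.5026,0.5182,0.0],"twist": [0,0,90]},
    {"slide": [0.5026,0.5182,0.0],"twist": [0,0,90]},
    {"slide": [0.5026,0.5182,0.0],"twist": [0,0,90]},
    {"slide": [0.5026,0.5182,0.0],"twist": [0,0,90]},
    {"slide": [0.5026,0.5182,0.0],"twist": [0,0,90]},
    {"slide": [0.5026,0.5182,0.0],"twist": [0,0,90]},
    {"slide": [0.5026,0.5182,0.0],"twist": [0,0,90]},
    {"slide": [0.5026,0.5182,0.0],"twist": [0,0,90]},
    {"slide": [0.5026,0.5182,0.0],"twist": [0,0,90]},
    {"slide": [0.5026,0.5182,0.0],"twist": [0,0,90]},
    {"slide": [0.5026,0.5182,0.0],"twist": [0,0,90]},
    {"slide": [0.5026,0.5182,0.0],"twist": [0,0,90]},
  ],
  grip=0.75,
  force=25,
)

```text
time: 1.9
tcp_pos: [0.5422, -0.0778, 0.2316]
tcp_rot: [[-0.236, 0.972, 0.001], [0.972, 0.236, -0.001], [-0.001, 0.001, -1.0]]
force: [1.0, -0.7, -0.1]
width: 0.752
finger_force: 0.0
```

Call:
jog_arm(
  plan=[
    {"slide": [0.0835,0.086,0.0],"twist": [0,0,0]},
    {"slide": [0.0835,0.086,0.0],"twist": [0,0,0]},
    {"slide": [0.0835,0.086,0.0],"twist": [0,0,0]},
    {"slide": [0.0835,0.086,-0.04],"twist": [0,0,0]},
    {"slide": [0.0835,0.086,-0.06],"twist": [0,0,0]},
    {"slide": [0.0835,0.086,-0.06],"twist": [0,0,0]},
    {"slide": [0.0835,0.086,-0.06],"twist": [0,0,0]},
  ],
)

```text
time: 2.6
tcp_pos: [0.6241, 0.0063, 0.1713]
tcp_rot: [[-0.235, 0.972, -0.001], [0.972, 0.235, 0.0], [0.0, -0.001, -1.0]]
force: [-0.8, 0.7, 0.1]
width: 0.749
finger_force: 0.0
```

```bash
python3 - <<'E'
from h import *
p=np.load("p.npy");o=robot.observe();print(o["tcp_pos"],o["q"],o["force"],o["torque"])
c=robot.capture("top");d=robot.capture("scene")
a=cv2.resize(c["img"][110:250,215:365],(450,420));b=cv2.resize(d["img"][150:290,230:346],(348,420))
cv2.imwrite("pics/above.png",np.hstack([a,b])[:,:,::-1])
E
```

```text
[0.62406307 0.00634687 0.17126716] [-9.72335804e-02  3.04855388e-01  2.71477298e-01  1.53840668e+00
  3.83673278e-06  1.23684466e+00] [-0.76454269  0.74065409  0.12989371] [ 0.01193254 -0.01664144 -0.00882401]
```

View pics/above.png

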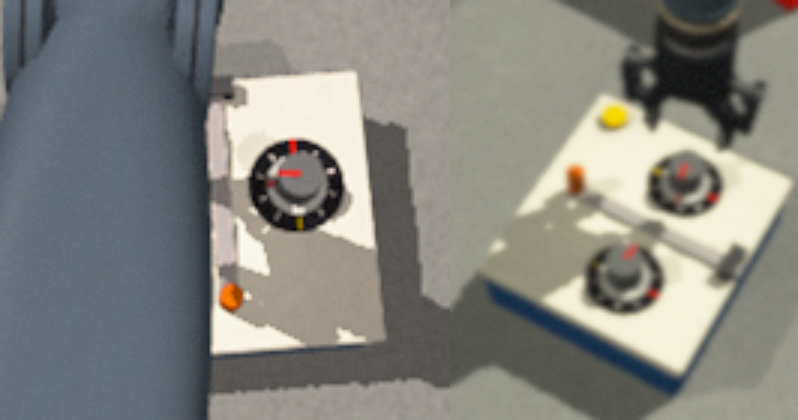

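The scene view shows the gripper clear above the left dial, with the orange knob visible at (575,180). I'll descend and grip.

Call:
jog_arm(
  plan=[
    {"slide": [0.0015,0.0015,-0.03],"twist": [0,0,0]},
    {"slide": [0.0015,0.0015,-0.055],"twist": [0,0,0]},
    {"slide": [0.0015,0.0015,-0.075],"twist": [0,0,0]},
    {"slide": [0.0015,0.0015,-0.075],"twist": [0,0,0]},
    {"slide": [0.0015,0.0015,-0.075],"twist": [0,0,0]},
  ],
)

```text
time: 3.2
tcp_pos: [0.6266, 0.0076, 0.098]
tcp_rot: [[-0.234, 0.972, 0.002], [0.972, 0.234, -0.0], [-0.001, 0.002, -1.0]]
force: [-0.1, -0.6, 0.4]
width: 0.749
finger_force: 0.0
```

Call:
jog_arm(
  plan=[
    {"slide": [0,0,0],"twist": [0,0,0]},
    {"slide": [0,0,0],"twist": [0,0,0]},
    {"slide": [0,0,0],"twist": [0,0,0]},
    {"slide": [0,0,0],"twist": [0,0,0]},
    {"slide": [0,0,0],"twist": [0,0,0]},
    {"slide": [0,0,0],"twist": [0,0,0]},
    {"slide": [0,0,0],"twist": [0,0,0]},
  ],
  grip=0.0,
  force=25,
)

```text
time: 3.9
tcp_pos: [0.6257, 0.0071, 0.0993]
tcp_rot: [[-0.234, 0.972, 0.001], [0.972, 0.234, -0.002], [-0.002, 0.0, -1.0]]
force: [-6.0, -0.8, 4.7]
width: 0.429
finger_force: 25.9
```

Call:
jog_arm(
  plan=[
    {"slide": [0,0,0],"twist": [0,0,-4]},
    {"slide": [0,0,0],"twist": [0,0,-8]},
    {"slide": [0,0,0],"twist": [0,0,-12]},
    {"slide": [0,0,0],"twist": [0,0,-16]},
    {"slide": [0,0,0],"twist": [0,0,-20]},
    {"slide": [0,0,0],"twist": [0,0,-24]},
    {"slide": [0,0,0],"twist": [0,0,-27.2]},
    {"slide": [0,0,0],"twist": [0,0,-27.2]},
    {"slide": [0,0,0],"twist": [0,0,-27.2]},
    {"slide": [0,0,0],"twist": [0,0,-27.2]},
  ],
)

```text
time: 4.9
tcp_pos: [0.6253, 0.0071, 0.0992]
tcp_rot: [[0.236, 0.972, 0.0], [0.972, -0.236, -0.002], [-0.002, 0.0, -1.0]]
force: [-6.2, -0.7, 5.5]
width: 0.439
finger_force: 25.9
```

Call:
jog_arm(
  plan=[
    {"slide": [0,0,0],"twist": [0,0,0]},
    {"slide": [0,0,0],"twist": [0,0,0]},
    {"slide": [0,0,0],"twist": [0,0,0]},
    {"slide": [0,0,0],"twist": [0,0,0]},
    {"slide": [0,0,0.03],"twist": [0,0,0]},
    {"slide": [0,0,0.07],"twist": [0,0,0]},
    {"slide": [0.003,-0.05,0.075],"twist": [0,0,0]},
    {"slide": [0.006,-0.095,0.075],"twist": [0,0,-8]},
    {"slide": [0.008,-0.13,0.075],"twist": [0,0,-16]},
    {"slide": [0.008,-0.13,0.075],"twist": [0,0,-20]},
    {"slide": [0.008,-0.13,0.075],"twist": [0,0,-20]},
    {"slide": [0.008,-0.13,0.075],"twist": [0,0,-20]},
  ],
  grip=0.75,
)

```text
time: 6.1
tcp_pos: [0.6339, -0.1219, 0.1711]
tcp_rot: [[0.552, 0.834, -0.0], [0.834, -0.552, 0.0], [0.0, -0.001, -1.0]]
force: [0.4, 0.9, 0.1]
width: 0.747
finger_force: 0.0
```

```bash
python3 - <<'E'
from h import *
p=np.load("p.npy");o=robot.observe();print(o["tcp_pos"],o["q"],o["force"],o["torque"],o["time"])
c=robot.capture("top");d=robot.capture("scene")
r=[cv2.resize(patch(k,p,s,z),(400,400) if k is c else (400,400)) for k,s,z in((c,1,.127),(c,1,.086))]
cv2.imwrite("pics/left2.png",np.hstack(r)[:,:,::-1])
b=cv2.resize(d["img"][150:290,230:346],(348,420));a=cv2.resize(c["img"][110:250,215:365],(450,420))
cv2.imwrite("pics/above2.png",np.hstack([a,b])[:,:,::-1])
E
```

```text
[ 0.63385145 -0.12186103  0.17109741] [-2.93940599e-01  3.63099311e-01  3.44083277e-01  1.55220102e+00
  3.45415657e-04  1.86212213e+00] [0.4372979  0.9343249  0.14606622] [ 0.01174548  0.01471059 -0.00981216] 6.1
```

View pics/left2.png

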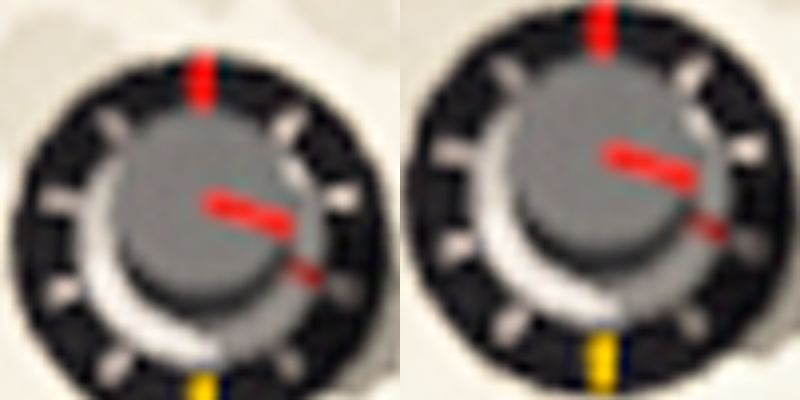

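View pics/above2.png

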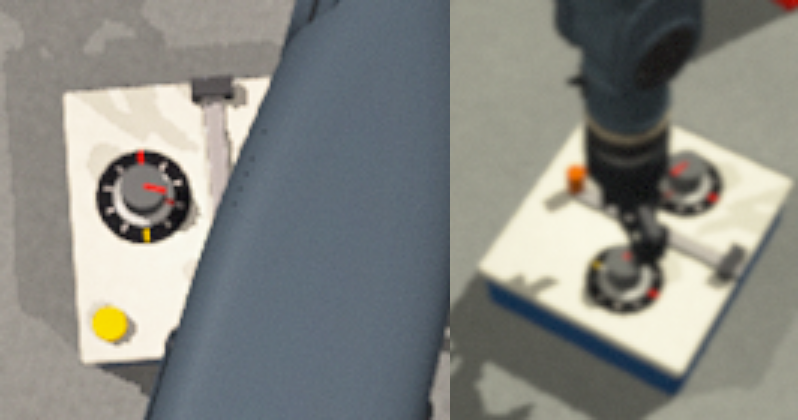

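The left pointer reads about 107–108° (mark 3 is 108°), and the scene camera still sees the orange knob. I'm descending on the right dial.

Call:
jog_arm(
  plan=[
    {"slide": [0,0,-0.03],"twist": [0,0,0]},
    {"slide": [0,0,-0.055],"twist": [0,0,0]},
    {"slide": [0,0,-0.073],"twist": [0,0,0]},
    {"slide": [0,0,-0.073],"twist": [0,0,0]},
    {"slide": [0,0,-0.073],"twist": [0,0,0]},
  ],
)

```text
time: 6.7
tcp_pos: [0.6337, -0.1213, 0.0983]
tcp_rot: [[0.553, 0.833, -0.001], [0.833, -0.553, 0.0], [-0.0, -0.001, -1.0]]
force: [-0.2, -0.7, 0.4]
width: 0.752
finger_force: 0.0
```

Call:
jog_arm(
  plan=[
    {"slide": [0,0,0],"twist": [0,0,0]},
    {"slide": [0,0,0],"twist": [0,0,0]},
    {"slide": [0,0,0],"twist": [0,0,0]},
    {"slide": [0,0,0],"twist": [0,0,0]},
    {"slide": [0,0,0],"twist": [0,0,0]},
    {"slide": [0,0,0],"twist": [0,0,0]},
    {"slide": [0,0,0],"twist": [0,0,0]},
  ],
  grip=0.0,
  force=20,
)

```text
time: 7.4
tcp_pos: [0.6342, -0.1216, 0.1007]
tcp_rot: [[0.553, 0.833, 0.002], [0.833, -0.553, 0.001], [0.001, 0.001, -1.0]]
force: [-3.0, 2.0, 6.4]
width: 0.435
finger_force: 21.2
```

```bash
cat >> h.py <<'E'
def knob():
    o=robot.observe();p=np.load("p.npy");d=robot.capture("scene");u=proj(d,T(p,[-.08,0,.11])).round().astype(int)
    i=d["img"][u[1]-14:u[1]+15,u[0]-14:u[0]+15].astype(float)
    w=np.clip(i[:,:,0]-i[:,:,2]-60,0,80)*(i[:,:,0]>1.5*i[:,:,1]);y,x=np.mgrid[-14:15,-14:15]
    s=w.sum();print("knob",np.round([(w*x).sum()/s,(w*y).sum()/s,s],2),"tz",o["torque"].round(3),"f",o["force"].round(1),"yaw",round(np.degrees(np.arctan2(o["tcp_rot"][1][0],o["tcp_rot"][0][0])),2),o["time"],o["finger_force"])
    return d,u
E
python3 - <<'E'
from h import *
d,u=knob();p=np.load("p.npy")
print(proj(d,T(p,[-.075,0,.11]))-proj(d,T(p,[-.082,0,.11])))
b=cv2.resize(d["img"][150:290,230:346],(348,420));a=cv2.resize(d["img"][u[1]-14:u[1]+15,u[0]-14:u[0]+15],(420,420))
cv2.imwrite("pics/r1.png",np.hstack([a,b])[:,:,::-1])
E
```

```text
knob [7.40e-01 5.70e-01 2.52e+03] tz [0.542 0.746 0.016] f [-3.   2.   6.4] yaw 56.4 7.4 21.163608133792877
[1.92566143 0.94324685]
```

View pics/r1.png

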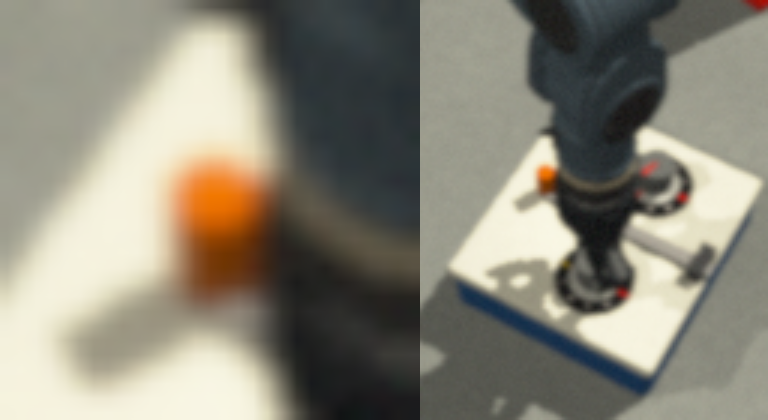

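The knob is fully visible, left of the wrist in the crop. A jump would move it about 1.9 px left and 0.9 px up. I'm turning anticlockwise to about mark 7.

Call:
jog_arm(
  plan=[
    {"slide": [0,0,0],"twist": [0,0,3]},
    {"slide": [0,0,0],"twist": [0,0,6]},
    {"slide": [0,0,0],"twist": [0,0,9]},
    {"slide": [0,0,0],"twist": [0,0,12]},
    {"slide": [0,0,0],"twist": [0,0,15]},
    {"slide": [0,0,0],"twist": [0,0,18]},
    {"slide": [0,0,0],"twist": [0,0,21]},
    {"slide": [0,0,0],"twist": [0,0,24]},
    {"slide": [0,0,0],"twist": [0,0,24]},
    {"slide": [0,0,0],"twist": [0,0,24]},
    {"slide": [0,0,0],"twist": [0,0,24]},
  ],
)

```text
time: 8.55
tcp_pos: [0.6341, -0.1215, 0.1007]
tcp_rot: [[0.167, 0.986, 0.002], [0.986, -0.167, 0.001], [0.001, 0.001, -1.0]]
force: [-3.5, 2.8, 6.4]
width: 0.434
finger_force: 21.2
```

```bash
python3 -c "from h import *;knob()"
```

```text
knob [ 4.900e-01 -5.800e-01  1.589e+03] tz [ 0.59   0.766 -0.02 ] f [-3.5  2.8  6.4] yaw 80.39 8.55 21.206565499305725
```

Call:
jog_arm(
  plan=[
    {"slide": [0,0,0],"twist": [0,0,1]},
    {"slide": [0,0,0],"twist": [0,0,2]},
    {"slide": [0,0,0],"twist": [0,0,3]},
    {"slide": [0,0,0],"twist": [0,0,3]},
    {"slide": [0,0,0],"twist": [0,0,3]},
  ],
)

```text
time: 9.1
tcp_pos: [0.634, -0.1215, 0.1006]
tcp_rot: [[0.115, 0.993, 0.001], [0.993, -0.115, 0.001], [0.001, 0.001, -1.0]]
force: [-4.0, 3.5, 6.2]
width: 0.437
finger_force: 21.2
```

```bash
python3 -c "from h import *;knob()"
```

```text
knob [ 4.000e-01 -5.600e-01  1.511e+03] tz [ 0.579  0.742 -0.05 ] f [-4.   3.5  6.2] yaw 83.38 9.1 21.209821701049805
```

```bash
cat >> h.py <<'E'
def k2():
    d,u=knob();i=d["img"][u[1]-6:u[1]+8,u[0]-8:u[0]+9].astype(float)
    np.save("k_%.2f.npy"%robot.observe()["time"],i)
    print(((i[:,:,0]-i[:,:,2])/(i.sum(2)+1)*100).astype(int))
E
python3 - <<'E'
from h import *
k2()
a=cv2.imread("pics/r1.png")[:, :420][:,:,::-1];a=cv2.resize(a,(29,29),interpolation=cv2.INTER_AREA).astype(float)[8:22,6:23]
print(((a[:,:,0]-a[:,:,2])/(a.sum(2)+1)*100).astype(int))
E
```

```text
knob [ 4.90e-01 -6.10e-01  1.57e+03] tz [ 0.574  0.815 -0.099] f [-4.3  2.5  6.1] yaw 83.38 9.15 21.20964825153351
[[ 3  3  5  4  3  3  3  3  3  3  4  5  5  3 -4 -4 -6]
 [ 4  4  4  3  3  3  3  4  4  4  4  5  6  3  0 -5 -7]
 [ 4  5  3  3  3  3  5  8 10 10  8  7  7  6  1 -4 -7]
 [ 5  3  3  3  3  6 11 20 26 24 18 12 10  8  3  0 -5]
 [ 4  3  3  3  4  9 21 37 50 48 36 26 17 10  7  4 -1]
 [ 3  3  3  3  5 12 28 53 67 67 57 43 27 13  9  7  3]
 [ 3  3  3  3  4 11 28 58 68 60 53 44 29 11  8  8  7]
 [ 3  3  3  3  4 10 23 46 47 38 31 21 12  6  9  9  8]
 [ 3  3  3  3  4  9 17 29 23 14  8  3  2  3  7  7 10]
 [ 3  3  3  3  4  8 12 15  8  4  2  1  0  0  8  4  9]
 [ 3  3  3  4  5  7  9  8  4  2  1  1  0  1  4  2  8]
 [ 3  3  4  5  6  6  7  4  2  2  1  1  0  0  2  3  2]
 [ 4  5  6  6  5  5  4  2  0  0  2  1  0 -1  0  4  0]
 [ 6  5  5  5  5  6  3  0  1 -2  0  0 -2 -4 -2  0  1]]
[[ 3  3  4  4  3  3  3  3  3  3  4  5  5  3 -2 -5 -7]
 [ 3  4  4  3  3  3  3  4  5  5  5  6  6  4  0 -4 -7]
 [ 4  4  3  3  3  4  6  9 11 11  9  8  7  5  2 -2 -6]
 [ 4  4  3  3  4  6 12 19 25 24 18 14 11  8  4  0 -4]
 [ 4  3  3  3  4 10 20 36 46 45 35 26 18 12  7  3  0]
 [ 3  3  3  3  5 11 27 49 62 63 56 45 29 15  8  6  3]
 [ 3  3  3  3  5 11 27 52 65 67 66 55 37 15  9  8  7]
 [ 3  3  3  3  5 10 24 49 66 68 67 60 37 14  8  9  9]
 [ 3  3  3  3  5  9 19 42 64 68 65 57 33 12  7  8  9]
 [ 3  3  3  3  4  9 17 35 57 65 61 48 30 12  6  5  8]
 [ 3  3  3  4  5  9 16 32 53 60 52 42 27 10  4  4  5]
 [ 3  4  4  5  6  9 15 29 41 40 33 27 17  6  2  2  2]
 [ 4  5  5  5  6  8 11 18 21 18 13 11  8  4  1  3  1]
 [ 5  5  5  5  6  6  7  8  9  8  6  5  4  4  2  1  1]]
```

No jump yet; the wrist only hides the knob's lower part. The upper-left edge is the cue, so I'm stepping slowly.

```bash
cat >> h.py <<'E'
def k3():
    d,u=knob();i=d["img"][u[1]-8:u[1]+1,u[0]-11:u[0]+6].astype(float)
    m=(i[:,:,0]-i[:,:,2])/(i.sum(2)+1)*100
    print("edge x",round(float(np.clip(m[5:8],0,60)[:,:10].sum()),0),"rows",m[:,7:13].max(1).astype(int))
E
python3 -c "from h import *;k3()"
```

```text
knob [ 3.900e-01 -5.600e-01  1.509e+03] tz [ 0.613  0.803 -0.054] f [-3.9  1.4  5.5] yaw 83.38 9.2 21.210130155086517
edge x 185.0 rows [ 4  4  3  4 11 25 50 67 68]
```

Call:
jog_arm(
  plan=[
    {"slide": [0,0,0],"twist": [0,0,0.8]},
    {"slide": [0,0,0],"twist": [0,0,1.6]},
    {"slide": [0,0,0],"twist": [0,0,2.5]},
    {"slide": [0,0,0],"twist": [0,0,2.5]},
    {"slide": [0,0,0],"twist": [0,0,2.5]},
  ],
)

```text
time: 9.75
tcp_pos: [0.634, -0.1215, 0.1006]
tcp_rot: [[0.072, 0.997, 0.001], [0.997, -0.072, 0.001], [0.001, 0.001, -1.0]]
force: [-4.7, 3.4, 6.2]
width: 0.438
finger_force: 21.2
```

```bash
python3 -c "from h import *;k3()"
```

```text
knob [ 4.900e-01 -5.100e-01  1.582e+03] tz [ 0.613  0.791 -0.029] f [-4.7  3.4  6.2] yaw 85.88 9.75 21.210552155971527
edge x 184.0 rows [ 4  3  3  4 10 25 51 67 67]
```

Call:
jog_arm(
  plan=[
    {"slide": [0,0,0],"twist": [0,0,0.8]},
    {"slide": [0,0,0],"twist": [0,0,1.6]},
    {"slide": [0,0,0],"twist": [0,0,2.5]},
    {"slide": [0,0,0],"twist": [0,0,2.5]},
    {"slide": [0,0,0],"twist": [0,0,2.5]},
  ],
)

```text
time: 10.3
tcp_pos: [0.634, -0.1215, 0.1006]
tcp_rot: [[0.028, 1.0, 0.001], [1.0, -0.028, 0.001], [0.001, 0.001, -1.0]]
force: [-4.0, 3.2, 5.4]
width: 0.434
finger_force: 21.2
```

```bash
python3 -c "from h import *;k3()"
```

```text
knob [ 6.70e-01 -4.90e-01  1.73e+03] tz [ 0.609  0.77  -0.036] f [-4.   3.2  5.4] yaw 88.39 10.3 21.208800673484802
edge x 184.0 rows [ 4  4  3  4 11 26 49 66 67]
```

Call:
jog_arm(
  plan=[
    {"slide": [0,0,0],"twist": [0,0,0.8]},
    {"slide": [0,0,0],"twist": [0,0,1.6]},
    {"slide": [0,0,0],"twist": [0,0,2.5]},
    {"slide": [0,0,0],"twist": [0,0,2.5]},
    {"slide": [0,0,0],"twist": [0,0,2.5]},
  ],
)

```text
time: 10.85
tcp_pos: [0.634, -0.1215, 0.1006]
tcp_rot: [[-0.016, 1.0, 0.001], [1.0, 0.016, 0.001], [0.001, 0.001, -1.0]]
force: [-3.3, 2.8, 6.4]
width: 0.434
finger_force: 21.2
```

```bash
python3 -c "from h import *;k3()"
```

```text
knob [ 5.900e-01 -2.800e-01  1.774e+03] tz [ 0.583  0.778 -0.025] f [-3.3  2.8  6.4] yaw 90.89 10.85 21.208255290985107
edge x 196.0 rows [ 4  3  3  5 12 28 52 66 67]
```

Call:
jog_arm(
  plan=[
    {"slide": [0,0,0],"twist": [0,0,0.8]},
    {"slide": [0,0,0],"twist": [0,0,1.6]},
    {"slide": [0,0,0],"twist": [0,0,2.5]},
    {"slide": [0,0,0],"twist": [0,0,2.5]},
    {"slide": [0,0,0],"twist": [0,0,2.5]},
  ],
)

```text
time: 11.4
tcp_pos: [0.634, -0.1215, 0.1006]
tcp_rot: [[-0.059, 0.998, 0.001], [0.998, 0.059, 0.001], [0.001, 0.001, -1.0]]
force: [-3.9, 2.9, 6.3]
width: 0.438
finger_force: 21.2
```

```bash
python3 -c "from h import *;k3()"
```

```text
knob [ 6.000e-01 -2.900e-01  1.934e+03] tz [ 0.575  0.797 -0.003] f [-3.9  2.9  6.3] yaw 93.39 11.4 21.209366619586945
edge x 197.0 rows [ 4  3  3  5 13 30 57 67 67]
```

Call:
jog_arm(
  plan=[
    {"slide": [0,0,0],"twist": [0,0,0.8]},
    {"slide": [0,0,0],"twist": [0,0,1.6]},
    {"slide": [0,0,0],"twist": [0,0,2.4]},
    {"slide": [0,0,0],"twist": [0,0,2.4]},
    {"slide": [0,0,0],"twist": [0,0,2.4]},
  ],
)

```text
time: 11.95
tcp_pos: [0.6339, -0.1215, 0.1006]
tcp_rot: [[-0.101, 0.995, 0.001], [0.995, 0.101, 0.001], [0.001, 0.001, -1.0]]
force: [-4.6, 3.3, 7.3]
width: 0.435
finger_force: 21.2
```

```bash
python3 -c "from h import *;k3()"
```

```text
knob [-1.520e+00 -7.500e-01  1.712e+03] tz [ 0.57   0.84  -0.003] f [-4.6  3.3  7.3] yaw 95.8 11.95 21.19906783103943
edge x 470.0 rows [ 4  3  4 10 23 45 66 67 68]
```

The bolt jumped: the knob shifted about −2.1 px, −0.5 px with no torque rise. I'm releasing the dial and moving above the knob.

Call:
jog_arm(
  plan=[
    {"slide": [0,0,0],"twist": [0,0,0]},
    {"slide": [0,0,0],"twist": [0,0,0]},
    {"slide": [0,0,0],"twist": [0,0,0]},
    {"slide": [0,0,0],"twist": [0,0,0]},
    {"slide": [0,0,0],"twist": [0,0,0]},
    {"slide": [0,0,0.035],"twist": [0,0,0]},
    {"slide": [0,0,0.075],"twist": [0,0,0]},
    {"slide": [-0.04,0.02,0.075],"twist": [0,0,-2]},
    {"slide": [-0.08,0.043,0.075],"twist": [0,0,-2]},
    {"slide": [-0.1075,0.058,0.075],"twist": [0,0,-2]},
    {"slide": [-0.1075,0.058,0.075],"twist": [0,0,-2]},
    {"slide": [-0.1075,0.058,0.075],"twist": [0,0,-2]},
  ],
  grip=0.75,
)

```text
time: 13.2
tcp_pos: [0.5263, -0.064, 0.1735]
tcp_rot: [[-0.066, 0.998, 0.001], [0.998, 0.066, -0.0], [-0.001, 0.001, -1.0]]
force: [0.7, 0.1, -0.4]
width: 0.751
finger_force: 0.0
```

```bash
python3 - <<'E'
from h import *
o=robot.observe();print(o["tcp_pos"]);c=robot.capture("top");d=robot.capture("scene")
p=np.load("p.npy");print(T(p,[-.082,0,.1]))
for k in (c,d):
    for r in robot.cut_out(k,"bolt_knob")[:2]: print(r["score"],r["uv"],r["mask"].sum(),ray(k,r["uv"],.115),proj(k,T(p,[-.082,0,.115])))
b=cv2.resize(d["img"][150:290,230:346],(348,420));a=cv2.resize(c["img"][110:250,215:365],(450,420))
cv2.imwrite("pics/kn.png",np.hstack([a,b])[:,:,::-1])
E
```

```text
[ 0.5263432  -0.06400671  0.17350819]
[ 0.52791541 -0.06346398  0.1       ]
0.59 [290.1, 221.7] 301 [ 0.60790502 -0.07272878  0.115     ] [270.17725625 207.36301131]
```

View pics/kn.png

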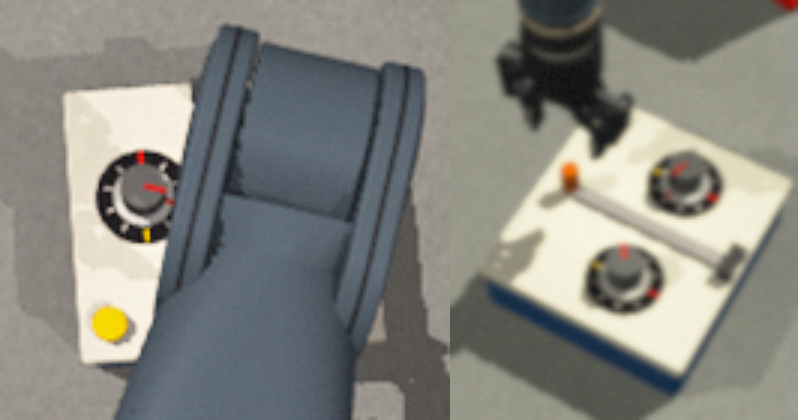

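The scene view shows the knob at about (570,176), sprung forward, with the open gripper above it. I'm descending and gripping.

Call:
jog_arm(
  plan=[
    {"slide": [0,0.0005,-0.03],"twist": [0,0,0]},
    {"slide": [0,0.0005,-0.055],"twist": [0,0,0]},
    {"slide": [0,0.0005,-0.074],"twist": [0,0,0]},
    {"slide": [0,0.0005,-0.074],"twist": [0,0,0]},
    {"slide": [0,0.0005,-0.074],"twist": [0,0,0]},
  ],
)

```text
time: 13.9
tcp_pos: [0.5267, -0.064, 0.0993]
tcp_rot: [[-0.065, 0.998, -0.001], [0.998, 0.065, 0.0], [0.0, -0.001, -1.0]]
force: [0.1, -0.4, -0.3]
width: 0.747
finger_force: 0.0
```

Call:
jog_arm(
  plan=[
    {"slide": [0,0,0],"twist": [0,0,0]},
    {"slide": [0,0,0],"twist": [0,0,0]},
    {"slide": [0,0,0],"twist": [0,0,0]},
    {"slide": [0,0,0],"twist": [0,0,0]},
    {"slide": [0,0,0],"twist": [0,0,0]},
    {"slide": [0,0,0],"twist": [0,0,0]},
    {"slide": [0,0,0],"twist": [0,0,0]},
    {"slide": [0,0,0],"twist": [0,0,0]},
  ],
  grip=0.0,
  force=20,
)

```text
time: 14.7
tcp_pos: [0.5274, -0.0639, 0.1007]
tcp_rot: [[-0.066, 0.998, 0.003], [0.998, 0.066, -0.001], [-0.001, 0.003, -1.0]]
force: [-0.2, -0.2, 4.9]
width: 0.223
finger_force: 21.7
```

Call:
jog_arm(
  plan=[
    {"slide": [-0.0025,-0.0002,0],"twist": [0,0,0]},
    {"slide": [-0.005,-0.0003,0],"twist": [0,0,0]},
    {"slide": [-0.0075,-0.0005,0],"twist": [0,0,0]},
    {"slide": [-0.01,-0.0006,0],"twist": [0,0,0]},
    {"slide": [-0.0125,-0.0008,0],"twist": [0,0,0]},
    {"slide": [-0.015,-0.0009,0],"twist": [0,0,0]},
    {"slide": [-0.0175,-0.0011,0],"twist": [0,0,0]},
    {"slide": [-0.02,-0.0013,0],"twist": [0,0,0]},
    {"slide": [-0.02,-0.0013,0],"twist": [0,0,0]},
    {"slide": [-0.02,-0.0013,0],"twist": [0,0,0]},
  ],
)

```text
time: 15.7
tcp_pos: [0.5073, -0.0652, 0.1006]
tcp_rot: [[-0.066, 0.998, 0.003], [0.998, 0.066, -0.001], [-0.001, 0.003, -1.0]]
force: [1.5, -0.2, 5.8]
width: 0.223
finger_force: 21.8
```

Call:
jog_arm(
  plan=[
    {"slide": [-0.0015,-0.0001,0],"twist": [0,0,0]},
    {"slide": [-0.003,-0.0002,0],"twist": [0,0,0]},
    {"slide": [-0.004,-0.0002,0],"twist": [0,0,0]},
    {"slide": [-0.004,-0.0002,0],"twist": [0,0,0]},
  ],
)

```text
time: 16.1
tcp_pos: [0.5035, -0.0655, 0.1007]
tcp_rot: [[-0.066, 0.998, 0.003], [0.998, 0.066, -0.001], [-0.001, 0.003, -1.0]]
force: [1.1, 0.1, 5.8]
width: 0.223
finger_force: 21.8
```

Call:
jog_arm(
  plan=[
    {"slide": [-0.0005,0,0],"twist": [0,0,0]},
    {"slide": [-0.001,-0.0001,0],"twist": [0,0,0]},
    {"slide": [-0.001,-0.0001,0],"twist": [0,0,0]},
  ],
)

```text
time: 16.4
tcp_pos: [0.5029, -0.0655, 0.1006]
tcp_rot: [[-0.066, 0.998, 0.004], [0.998, 0.066, -0.001], [-0.001, 0.004, -1.0]]
force: [2.1, -0.1, 5.5]
width: 0.223
finger_force: 21.7
```

Call:
jog_arm(
  plan=[
    {"slide": [-0.0005,0,0],"twist": [0,0,0]},
    {"slide": [-0.001,-0.0001,0],"twist": [0,0,0]},
    {"slide": [-0.001,-0.0001,0],"twist": [0,0,0]},
  ],
)

```text
time: 16.7
tcp_pos: [0.5029, -0.0655, 0.1007]
tcp_rot: [[-0.066, 0.998, 0.006], [0.998, 0.066, -0.0], [-0.001, 0.006, -1.0]]
force: [6.2, -0.2, 4.5]
width: 0.226
finger_force: 21.7
```

The bolt is at its stop: the arm stopped advancing and the force rose to 6 N. I'm backing off 1 mm, releasing and lifting.

Call:
jog_arm(
  plan=[
    {"slide": [0.0012,0,0],"twist": [0,0,0]},
    {"slide": [0.0012,0,0],"twist": [0,0,0]},
  ],
)

```text
time: 16.9
tcp_pos: [0.5029, -0.0655, 0.1007]
tcp_rot: [[-0.066, 0.998, 0.003], [0.998, 0.066, -0.0], [-0.001, 0.003, -1.0]]
force: [2.9, 0.8, 6.4]
width: 0.225
finger_force: 21.9
```

Call:
jog_arm(
  plan=[
    {"slide": [0,0,0],"twist": [0,0,0]},
    {"slide": [0,0,0],"twist": [0,0,0]},
    {"slide": [0,0,0],"twist": [0,0,0]},
    {"slide": [0,0,0],"twist": [0,0,0]},
    {"slide": [0,0,0],"twist": [0,0,0]},
    {"slide": [0,0,0.03],"twist": [0,0,0]},
    {"slide": [0,0,0.07],"twist": [0,0,0]},
    {"slide": [0,0,0.11],"twist": [0,0,0]},
    {"slide": [-0.04,-0.04,0.13],"twist": [0,0,0]},
    {"slide": [-0.08,-0.07,0.13],"twist": [0,0,0]},
    {"slide": [-0.08,-0.07,0.13],"twist": [0,0,0]},
    {"slide": [-0.08,-0.07,0.13],"twist": [0,0,0]},
  ],
  grip=0.75,
)

```text
time: 18.1
tcp_pos: [0.4209, -0.1362, 0.2297]
tcp_rot: [[-0.063, 0.998, 0.001], [0.998, 0.063, -0.0], [-0.0, 0.001, -1.0]]
force: [0.8, -0.0, 0.2]
width: 0.747
finger_force: 0.0
```

```bash
python3 - <<'E'
from h import *
d=robot.capture("scene");p=np.load("p.npy");u0=proj(d,T(p,[-.105,0,.11]));u=u0.round().astype(int)
i=d["img"][u[1]-14:u[1]+15,u[0]-14:u[0]+15].astype(float)
w=(i[:,:,0]-i[:,:,2])/(i.sum(2)+1)>.3;y,x=np.nonzero(w);print("expected",u0,"seen",x.mean()+u[0]-14,y.mean()+u[1]-14,w.sum(), "per 23mm",proj(d,T(p,[-.082,0,.11]))-u0)
o=robot.observe();print(o["time"],o["force"],o["tcp_pos"])
E
```

```text
expected [263.93640816 205.14974106] seen 262.4 204.6 35 per 23mm [6.2870705  3.07959612]
18.15 [-0.21963626  0.27134338  0.01931219] [ 0.42159902 -0.13549082  0.22922589]
```

```bash
python3 -c "
from bench import robot
print(robot.hand_in())"
```

```text
the job is handed in; nothing more can be done
None
```

The left dial is on 3, the right dial was stopped when the bolt jumped, the bolt is drawn to its stop and released, and the job was handed in at about 18 s; no verdict came back.

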